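# Check two trim crates for the stamp and send the stamped one to dispatch

## Robot

A 6-joint arm with a two-finger parallel gripper is mounted at the origin on the work surface. World frame = base frame: x ahead of the robot, y to its left, z up, the work surface at z = 0. Lengths are in mm, angles in degrees, forces in N, time in s.
With the tool pointing down it reaches from about 300 to 750 mm from the base axis. Payload 8.5 kg.
Tool frame: the origin (TCP) lies midway between the tips of the shut fingers; the grasp point (between the pads) lies 19 mm behind it; x points along the fingers, y is the direction in which the jaws open and shut, and the axes are right-handed (so a half turn about x gives the same grasp; the last joint's range is limited). The gripper opens to 85 mm and grips with 20 to 120 N. Pads are 22 mm wide; open, the fingers measure 114 mm over their backs; the gripper's body (76 mm by 85 mm) begins 54 mm behind the grasp point. The pads swing forward as they close: fully open they stand 13 mm farther back than shut.
Start: joints at [64.154, 21.807, 74.336, -0, 83.858, -12.336], TCP at [128.484, 534.764, 231.322] pointing down, gripper open.
Joint ranges: [-178.18, 178.18], [-50.72, 133.34], [12.68, 142.11], [-81.47, 261.47], [9.98, 163.14], [-165.26, 165.26]. Speed limits (degrees/s): [136.94, 136.94, 180, 180, 180, 180].

## Interface

Orientations are given as [roll, pitch, yaw] about the fixed x, y, z axes, in that order (R = Rz(yaw) Ry(pitch) Rx(roll)).
In Python, from workcell import telemetry, grab_frame, order gives the robot as it stands. The module is installed in compiled form; this text tells all that it offers.
- The arm moves only by the tool servo_tool, never from a script. Its argument "commands" is a list of rows, each a list of 2 entries, a list of its own where there are three numbers: the shift along the tool's x, y, z in m, then the turn, a rotation vector about the tool's x, y, z in rad. In form: [[[tx, ty, tz], [ax, ay, az]], ...]. A call has 1 to 10 rows; each row shifts and turns the pose as measured when the row begins, along the tool's axes as they then stand; what a row does not reach is not made up. A row lasts 1/10 s, in which the tool goes at most 50 mm and 8.59 degrees, less where a joint would pass 70% of its speed; a pose out of reach is approached as far as the arm can. A call is refused whole if a number of a shift passes 0.05 or a number of a turn 0.15, either way. A call with a gripper value outside its range is refused whole. "hand" is the finger opening in m, from 0 to 0.0854, set as the call begins (left out, the last holds). The fingers move at their own pace and stop on an object; "force" is the grip in N (left out, the last holds). Time passes only in rows, so rows that do not move let the fingers close. It gives the time, the measured TCP pose, the force and the opening at its end, in the units of the state.
- telemetry.observe(): the state, without advancing time (a new reading comes with each control period).
- grab_frame(name): name is "side" or "top" or "wrist"; returns a dict with "image" (384x512x3 uint8, blue, green, red), "fx", "fy", "cx", "cy" (pixels), "R" (3x3) and "t" (3): a world point X has camera coordinates R X + t. Camera axes: x right, y down, z forward; pixel columns grow to the right and rows downward; lengths in mm; the calibration is good to about 2 mm. A picture is of the moment at which its call begins. There is no depth.
- order.close_job(): hands the job in, once; it reports no verdict.
The state is a dict: "time_s": time; "joints": joint angles; "joint_velocities": joint speeds; "joint_torque": joint torques, N m; "ee_pos": TCP position; "tcp_rot": TCP orientation; "wrist_force": force on the tool from outside, world axes, zero at the start; "wrist_torque": the same for the moment, N m; "grip_width": finger opening in mm.
Only numpy, scipy, OpenCV 4.12 (cv2) and the standard library are available. Lean on these libraries where they do the work, as an engineer would, in place of code of your own. Each camera call takes 0.05 s, during which the arm holds its last target. There are 200 camera calls.

## Task

Two look-alike wooden crates stand against the low metal fence; one of them has a round red stamp underneath, on the underside of its sloping front. With the fingertips, tip the left crate (the robot's left) back towards the robot on its heel, well past 45 degrees so that its underside shows to the front, and let it down gently, then do the same with the right one. Then push the stamped crate along the fence until it stands between the two yellow lines of the dispatch bay, its back still at the fence; lift nothing off the bench, drop or topple no crate, and leave the other crate and the things around where they are.

Things in the scene. Friction and masses are not known exactly. Their poses are not given: they have to be found in the camera images.
- crate_stamped: open plywood crate, 120 wide, with a tall back board on the robot's side and a low front that slopes like a bow; two look alike, either may be on the left. This one has the stamp. Origin on the bench 65 in front of the fence when in place, x from back to front, y along the fence, z up. Side walls: outer faces y +-60, top z 56, from x -43 to the bow. 0.4 to 0.65 kg.
- crate_plain: the other crate, same sizes and axes, no stamp. Both: floor underside z 12, from x -57 to 22; from there the underside of the bow rises at 40 degrees to the front rim at x 72, z 54; the stamp (red ring 54 dia with red dot) is in the middle of the bow's underside. Two fixed bobbins inside up to z 48, x -7 to 27; all above z 56 is free. 2 to 5 N slides a crate.
- crate_stamped_heel (a point): middle of the axis of the round heel dowel (16 dia, 120 long, along the crate's y) under its back edge, at crate x -57, z 8 mm. The dowel lies against the fence (gap under 1 mm at the start); the crate tips back on it as on a hinge. It comes down again by itself from any tilt below 60 degrees and topples over backwards beyond about 70.
- crate_plain_heel (a point): the same point on crate_plain, which behaves alike
- crate_stamped_pull (a point): middle of the top edge of the back board's front face, at crate x -43, z 130 mm. The board is 10 thick (x -53 to -43), 120 wide. About 2 to 4 N against this face near its top, towards the robot, starts the crate tipping; fingers pointing down in front of it can follow it back and let it down.
- crate_plain_pull (a point): the same point on crate_plain
- bay: dispatch bay: two flat yellow lines painted on the bench at right angles to the fence, 12 wide, 200 long, their inner edges 165 apart. Origin on the fence's front face midway between the lines, at bench height; x away from the robot, at right angles to the fence, y along the fence to the robot's left. The crates start 170 to 270 to either side of it.
- fence: low aluminium strip fixed to the bench, 10 high, 22 thick, 740 long along its y; origin at the middle of its front face (the face on the crates' side), at bench height, x away from the robot. It is turned by up to 0.1 rad.
- brush: wooden hand brush lying flat on the robot's side of the fence; origin at its underside; leave it alone
- spool: green thread spool, 44 dia x 50 high, standing in front of the crates; origin at its underside; leave it alone
- hat_block: small domed wooden hat block, 120 dia x 75 high, in front of the crates; origin at its underside; leave it alone
- pin_jar: amber pin jar with steel cap, 52 dia x 70 high, in front of the crates; origin at its underside; leave it alone
- cup: blue ceramic cup, 72 dia x 85 high, in front of the crates; origin at its underside; leave it alone
- chalk_box: cardboard chalk box 60 x 90 x 28 high, in front of the crates; origin at its underside; leave it alone
Things that resemble listed ones, but are neither listed nor needed, are in the scene too. Leave any green or turquoise look-alike of the crate_stamped alone.

How it is judged (in metres and radians):
On the way, in this order (a step that is already met when the one before it is completed fails the run):
1. the left crate is tipped back past 49 degrees in its place (((angle between crate_stamped's own z axis and vertical above 0.85 rad and y of crate_stamped_heel in the frame of bay above 0.1 m) or (angle between crate_plain's own z axis and vertical above 0.85 rad and y of crate_plain_heel in the frame of bay above 0.1 m))), for 0.2 s.
2. the right crate is tipped back past 49 degrees in its place (((angle between crate_stamped's own z axis and vertical above 0.85 rad and y of crate_stamped_heel in the frame of bay below -0.1 m) or (angle between crate_plain's own z axis and vertical above 0.85 rad and y of crate_plain_heel in the frame of bay below -0.1 m))), for 0.2 s.
3. the stamped crate stands in the dispatch bay (y of crate_stamped in the frame of bay between -0.027 and 0.027 m and x of crate_stamped_heel in the frame of bay below 0.028 m and angle between the y axis of crate_stamped and the y axis of bay, either way round below 0.2 rad and angle between crate_stamped's own z axis and vertical below 0.06 rad), for 0.2 s.
At the end, for the whole second after the job is handed in: The stamped crate stands upright and at rest between the yellow lines (centre within 27 mm of the bay's middle, turned less than 0.2 rad), its heel within 20 mm of touching the fence; the other crate stands upright within 30 mm of where it began (all of step 3 and linear speed of each of crate_stamped, crate_plain below 0.02 m/s and angle between crate_plain's own z axis and vertical below 0.06 rad and distance of crate_plain from where it was at the start of the episode below 0.03 m).
It fails at once if a crate's heel is lifted off the bench (by more than 20 mm) (height (world z) of any of crate_stamped_heel, crate_plain_heel above 0.028 m).
It fails at once if a crate is toppled over (beyond 74 degrees) (angle between any of crate_stamped, crate_plain's own z axis and vertical above 1.3 rad).
It fails at once if a crate is dropped (turning faster than 3 rad/s) (angular speed of any of crate_stamped, crate_plain above 3 rad/s).
It fails at once if a thing standing around is moved by more than 30 mm (distance of any of brush, spool, hat_block, pin_jar, cup, chalk_box from where it was at the start of the episode above 0.03 m).
It also fails if it takes over 72 s, if anything falls off the work surface, if the arm or the gripper's body presses on something with over 40 N, if the wrist force passes 120 N, or if a joint passes its speed limit or range.

## Working session

There is one attempt and no reset: what is moved stays moved. The work goes in short steps, Python scripts to look and compute and a tool call to move; the robot and the scene stay as the last step left them, time stands still between calls to the robot, and variables do not carry over. Pictures are saved under pics/ and viewed, about 8 in all and at most 12, crops included, and the job is handed in when it is done.

Besides the shell and the picture viewer there is one more tool, called after ">>>" as name([rows], argument=value, ...), one row to a line, values as JSON. servo_tool: Moves the arm, as the interface text tells. Its arguments: {"type":"object","properties":{"commands":{"type":"array"},"hand":{"type":"number"},"force":{"type":"number"}},"required":["commands"]}

```bash
mkdir -p pics; cat > h.py <<'E'
import numpy as np, cv2
from workcell import telemetry, grab_frame, order
def ray(f,u,v,z):
    R=np.array(f["R"]);t=np.array(f["t"]).ravel();c=-R.T@t
    d=R.T@np.array([(u-f["cx"])/f["fx"],(v-f["cy"])/f["fy"],1.]); return c+d*(z-c[2])/d[2]
def proj(f,X):
    p=np.array(f["R"])@np.array(X,float)+np.array(f["t"]).ravel(); return [f["fx"]*p[0]/p[2]+f["cx"],f["fy"]*p[1]/p[2]+f["cy"]]
E
python3 - <<'E'
from h import *
import pickle
F={n:grab_frame(n) for n in("top","side","wrist")}
pickle.dump(F,open("f0.pkl","wb"))
for n,f in F.items():
    print(n,-np.array(f["R"]).T@np.array(f["t"]).ravel(),f["fx"],np.array(f["R"])[2])
cv2.imwrite("pics/top0.png",cv2.resize(F["top"]["image"],(800,600)))
cv2.imwrite("pics/side0.png",cv2.resize(F["side"]["image"],(800,600)))
print(telemetry.observe())
E
```

```text
top [ 357.3773108   -83.31950196 1423.8856484 ] 491.0692077549583 [ 0.11130673  0.00827322 -0.99375166]
side [406.05667304 653.7259563  636.43481853] 410.90099994053423 [ 0.11744583 -0.81102651 -0.57309901]
wrist [ 52.87793145 553.42728066 374.23967747] 336.580491731633 [ 0.29432687 -0.0723656  -0.95296113]
{'time_s': 0.15, 'joints': array([ 6.41535035e+01,  2.18354597e+01,  7.43711462e+01, -1.11085898e-03,
        8.38581267e+01, -1.23349689e+01]), 'joint_velocities': array([ 0.15038279, -0.0648586 , -0.18132031,  0.07995722,  0.01243551,
        0.01148386]), 'joint_torque': array([ 2.38973102e-03, -4.48627245e+01, -2.31345284e+01, -1.29977275e-04,
        3.74731841e-03,  5.02717705e-05]), 'ee_pos': array([128.40801255, 534.58331951, 230.84371394]), 'tcp_rot': array([-101.35758775,   89.93525807, -114.86899589]), 'wrist_force': array([ 0.0227429 , -1.13628966, -0.15241516]), 'wrist_torque': array([-0.04372186,  0.05972363,  0.00661929]), 'grip_width': 85.5664748472589}
```

View pics/top0.png

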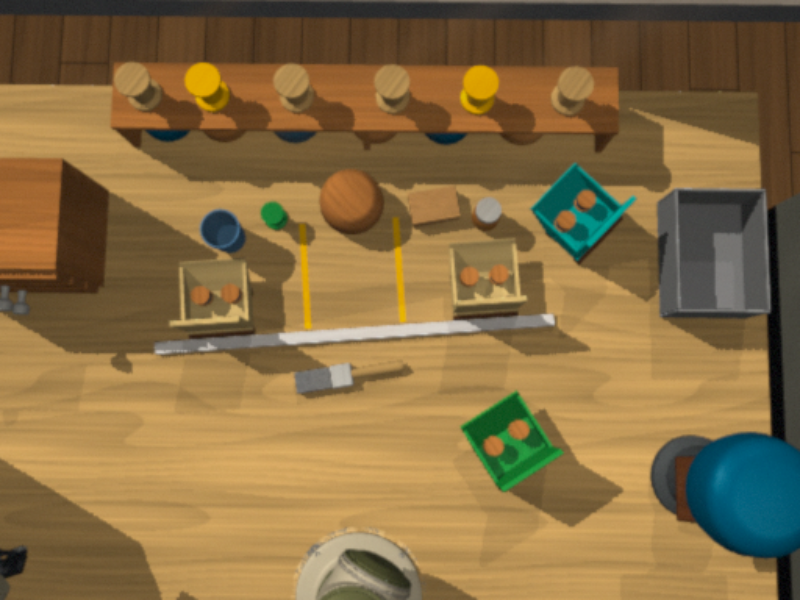

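View pics/side0.png

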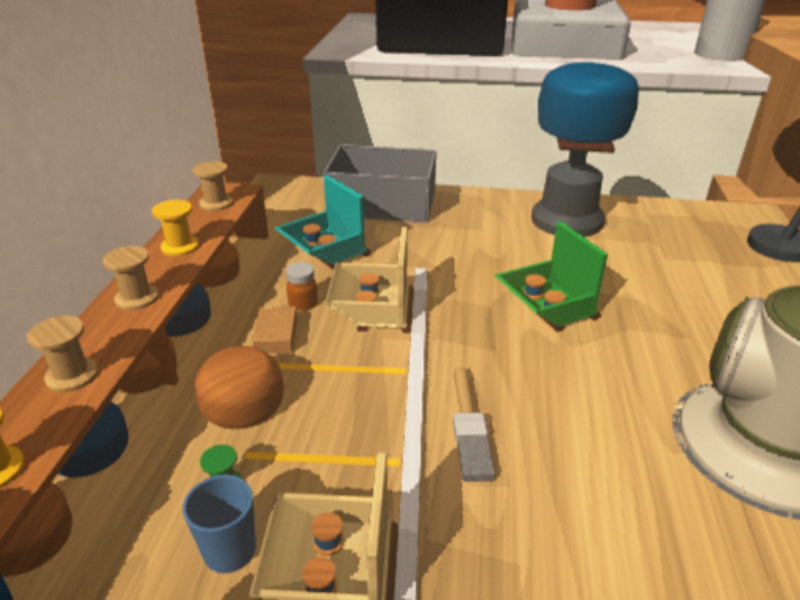

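The top view (800x600 scale) shows two plywood crates at the fence, at (215,297) on the left and (485,278) on the right. A turquoise crate at (580,212) and a green one at (512,440) are the look-alikes to leave alone. The yellow lines are at x≈306 and 400, and the fence runs from (155,348) to (555,320). The side view shows the same things.

I'll measure the fence and lines by mask and view enlarged crops of both crates.

```bash
python3 - <<'E'
from h import *
import pickle
F=pickle.load(open("f0.pkl","rb"))
f=F["top"];im=f["image"];hsv=cv2.cvtColor(im,cv2.COLOR_BGR2HSV)
m=cv2.inRange(hsv,(20,190,150),(32,255,255))
m[:135]=0
n,l,s,c=cv2.connectedComponentsWithStats(m)
for i in range(1,n):
    if s[i,4]>60:
        ys,xs=np.where(l==i);P=np.array([ray(f,x,y,0)[:2] for x,y in zip(xs,ys)])
        vx,vy,x0,y0=cv2.fitLine(P.astype(np.float32),cv2.DIST_HUBER,0,.01,.01).ravel()
        print("line",s[i],c[i],"mean",P.mean(0),"ang",np.degrees(np.arctan2(vy,vx)),"ext",np.ptp(P@[vx,vy]))
m=cv2.inRange(hsv,(0,0,140),(179,50,255));m[:195]=0;m[235:]=0;m[:,:90]=0;m[:,360:]=0
# front/back edges of fence per column
A=[];B=[]
for x in range(105,350,3):
    r=np.where(m[:,x])[0]
    if len(r)>=4: A.append(ray(f,x,r.min()-.5,10)[:2]);B.append(ray(f,x,r.max()+.5,10)[:2])
A=np.array(A);B=np.array(B)
for Q in(A,B):
    p=np.polyfit(Q[:,1],Q[:,0],1);r=Q[:,0]-np.polyval(p,Q[:,1]);k=abs(r)<np.median(abs(r))*2.5+.5
    p=np.polyfit(Q[k,1],Q[k,0],1);print("fence x=%.2f+%.4f y"%(p[1],p[0]),k.sum(),len(k),r[k].std(),Q[:,1].min(),Q[:,1].max())
g=F["side"]["image"]
def crop(im,x,y,w=100,h=75):return cv2.resize(im[y:y+h,x:x+w],(400,300),interpolation=cv2.INTER_CUBIC)
print("crops topL(95,155) topR(275,140) sideL(160,285) sideR(195,140), x4")
cv2.imwrite("pics/c.png",np.vstack([np.hstack([crop(im,95,155),crop(im,275,140)]),np.hstack([crop(g,160,285),crop(g,195,140)])]))
E
```

```text
line [192 156   7  55 233] [195.19313305 182.36480687] mean [563.19546324 111.06686399] ang 4.7184253 ext 160.44639100550063
line [253 158   7  48 200] [255.82 181.62] mean [567.53344271 -66.61834446] ang 5.01421 ext 140.03908257906232
fence x=484.96+-0.0848 y 41 44 0.8241678440430124 -334.1153216599744 289.54635548345306
fence x=462.13+-0.0900 y 38 44 2.40691257517282 -333.98736949149185 288.82343038127544
crops topL(95,155) topR(275,140) sideL(160,285) sideR(195,140), x4
```

View pics/c.png

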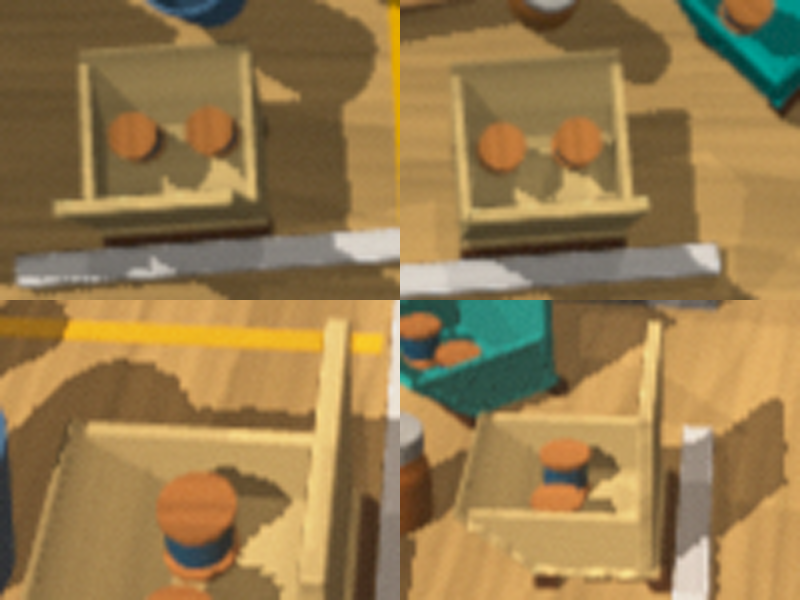

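The crops show the left board's top edge from (55,209) to (238,198) and the right one's from (468,220) to (648,205). Both boards stand at the fence with their dowels against it. Next I cast these points at z 130 and check the height against the side view.

```bash
python3 - <<'E'
from h import *
import pickle
F=pickle.load(open("f0.pkl","rb"));t,s=F["top"],F["side"]
o=np.array([483.7,15.3]);a=np.arctan(.0848);ex=np.array([np.cos(a),np.sin(a)]);ey=np.array([-ex[1],ex[0]])
def bay(p): d=np.array(p[:2])-o; return np.round([d@ex,d@ey],1)
for n,pl,pr in(("L",(108.75,207.25),(154.5,204.5)),("R",(292,195),(337,191.25))):
    A=ray(t,*pl,130);B=ray(t,*pr,130);m=(A+B)/2;d=A-B
    print(n,A.round(1),B.round(1),"len",np.hypot(*d[:2]).round(1),"yaw",np.degrees(np.arctan2(-d[0],d[1])).round(2),"bay",bay(A),bay(B),bay(m))
def tri(p,q):
    P=[np.hstack([np.array(f["R"]),np.array(f["t"]).reshape(3,1)]) for f in(t,s)]
    K=[np.array([[f["fx"],0,f["cx"]],[0,f["fy"],f["cy"]],[0,0,1]]) for f in(t,s)]
    X=cv2.triangulatePoints(K[0]@P[0],K[1]@P[1],np.array(p,float).reshape(2,1),np.array(q,float).reshape(2,1));return (X[:3]/X[3]).ravel().round(1)
print("tri L right end",tri((154.5,204.5),(244.5,290)),"R right end",tri((337,191.25),(258.75,145.5)))
# obstacles top estimates
for n,u,v,z in(("cup",222,231,85),("pin",488,210,70),("turq near",577,262,56),("turqleft",533,212,56),("spool",274,215,50),("hat",351,200,50),("box",105,290,100),("brush",300,380,20)):
    print(n,ray(t,u*.64,v*.64,z).round(0))
E
```

```text
L [474.8 320.9 130. ] [483.7 199.7 130. ] len 121.5 yaw 4.18 bay [ 17.  305.3] [ 15.5 183.7] [ 16.3 244.5]
R [ 513.6 -164.6  130. ] [ 525.1 -283.9  130. ] len 119.8 yaw 5.51 bay [  14.5 -181.8] [  15.9 -301.6] [  15.2 -241.7]
tri L right end [484.7 201.4 122.1] R right end [ 525.7 -284.6  125.5]
cup [646. 250.  85.]
pin [ 693. -225.   70.]
turq near [ 603. -387.   56.]
turqleft [ 694. -308.   56.]
spool [684. 164.  50.]
hat [714.  24.  50.]
box [535. 447. 100.]
brush [385. 113.  20.]
```

Checks: the board length is 120–121 (given 120), and the board centre is 15–16 from the fence (given 17). Triangulated height is 122–126, which fits 130. The pull points in bay y are +244 and −242. Next I work out the first move.

```bash
cat >> h.py <<'E'
from scipy.spatial.transform import Rotation as Ro
o=np.array([483.7,15.3]);a=np.arctan(.0848);ex=np.array([np.cos(a),np.sin(a)]);ey=np.array([-ex[1],ex[0]])
def bay(p): d=np.array(p[:2])-o; return np.array([d@ex,d@ey,p[2]])
def st(goal=None,tilt=0,verbose=True):
    "goal in bay coords; tilt deg of tool about bay y; prints what is left, in tool axes"
    s=telemetry.observe();R=Ro.from_euler("xyz",s["tcp_rot"],degrees=True);E=np.array([[*ex,0],[*ey,0],[0,0,1]]).T
    print("t",round(s["time_s"],2),"bay tcp",bay(s["ee_pos"]).round(1),"F",s["wrist_force"].round(1),"w",round(s["grip_width"],1),"j",s["joints"].round(0))
    if goal is not None:
        g=E@np.array(goal,float)+np.r_[o,0]
        Rg=Ro.from_matrix(E@np.array([[0,0,1],[0,1,0],[-1,0,0]]))
        Rg=Ro.from_rotvec(np.radians(tilt)*np.r_[ey,0])*Rg
        print("shift(tool)",R.inv().apply(g-s["ee_pos"]).round(1),"turn",(R.inv()*Rg).as_rotvec().round(3))
E
python3 -c "
from h import *
st((60,244,200))"
```

```text
t 0.15 bay tcp [-310.1  547.4  230.8] F [ 0.  -1.1 -0.2] w 85.6 j [ 64.  22.  74.  -0.  84. -12.]
shift(tool) [  30.9 -171.4  446.9] turn [-0.32  -0.     0.001]
```

>>> servo_tool([
  [[0,-0.03,0],[-0.11,0,0]],
  [[0,-0.03,0],[-0.11,0,0]],
  [[0,-0.03,0],[-0.1,0,0]],
  [[0,-0.03,0.03],[0,0,0]],
  [[0,-0.03,0.03],[0,0,0]],
  [[0,-0.03,0.03],[0,0,0]],
  [[0,-0.03,0.03],[0,0,0]],
  [[0,-0.03,0.03],[0,0,0]],
  [[0,-0.03,0.03],[0,0,0]],
  [[0,-0.02,0.03],[0,0,0]],
], hand=0.04)

```text
time_s: 1.15
ee_pos: [349.0, 258.2, 229.1]
tcp_rot: [-135.3, 89.8, -129.2]
wrist_force: [-0.6, 0.6, 0.4]
grip_width: 40.0
```

```bash
python3 -c "
from h import *
st((60,244,200))"
```

```text
t 1.15 bay tcp [-113.7  253.4  229.1] F [-0.6  0.6  0.4] w 40.0 j [ 21.  10.  91.  -0.  78. -75.]
shift(tool) [ 28.7 -13.1 173.5] turn [ 0.022 -0.003  0.003]
```

>>> servo_tool([
  [[0,-0.003,0.03],[0.011,0,0]],
  [[0,-0.003,0.03],[0.011,0,0]],
  [[0,-0.003,0.03],[0,0,0]],
  [[0,0,0.03],[0,0,0]],
  [[0,0,0.03],[0,0,0]],
  [[0.01,0,0.025],[0,0,0]],
  [[0.03,0,0],[0,0,0]],
  [[0.03,0,0],[0,0,0]],
  [[0.03,0,0],[0,0,0]],
  [[0.015,0,0],[0,0,0]],
])

```text
time_s: 2.15
ee_pos: [535.8, 259.3, 108.5]
tcp_rot: [-108.3, 89.8, -104.0]
wrist_force: [-0.5, 0.6, -0.4]
grip_width: 40.4
```

```bash
python3 -c "
from h import *
st((45,244,112))
f=grab_frame('wrist');cv2.imwrite('pics/w1.png',f['image'])"
```

```text
t 2.15 bay tcp [ 72.5 238.7 108.5] F [-0.5  0.6 -0.4] w 40.4 j [ 15.  33.  77.  -0.  70. -80.]
shift(tool) [ -3.5   5.  -27.6] turn [-0.01  -0.001  0.003]
```

View pics/w1.png

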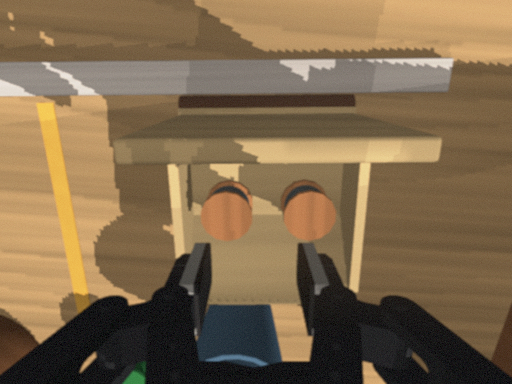

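The wrist view shows the left crate's board edge at (117–438,150) with the fingers in front of it, clear and centred to about 5 mm. To see the bow's underside once it is tipped, the wrist camera has to be on the front side, because the top and side cameras stay behind it. I'll turn the tool half a turn, then tip with it leaning forward.

>>> servo_tool([
  [[-0.03,0,0],[0.0,0,0]],
  [[-0.02,0,0],[0.15,0,0]],
  [[0,0,0],[0.15,0,0]],
  [[0,0,0],[0.15,0,0]],
  [[0,0,0],[0.15,0,0]],
  [[0,0,0],[0.15,0,0]],
  [[0,0,0],[0.15,0,0]],
  [[0,0,0],[0.15,0,0]],
  [[0,0,0],[0.15,0,0]],
  [[0,0,0],[0.15,0,0]],
])

```text
time_s: 3.2
ee_pos: [535.4, 259.4, 162.5]
tcp_rot: [-63.0, 89.7, -136.4]
wrist_force: [-0.6, -0.0, 0.3]
grip_width: 39.8
```

>>> servo_tool([
  [[0,0,0],[0.15,0,0]],
  [[0,0,0],[0.15,0,0]],
  [[0,0,0],[0.15,0,0]],
  [[0,0,0],[0.15,0,0]],
  [[0,0,0],[0.15,0,0]],
  [[0,0,0],[0.15,0,0]],
  [[0,0,0],[0.15,0,0]],
  [[0,0,0],[0.15,0,0]],
  [[0,0,0],[0.15,0,0]],
  [[0,0,0],[0.15,0,0]],
])

```text
time_s: 4.2
ee_pos: [535.8, 259.8, 168.7]
tcp_rot: [76.6, 89.9, -82.7]
wrist_force: [0.7, 0.8, -0.0]
grip_width: 40.0
```

```bash
python3 - <<'E'
s=open("h.py").read().replace("[[0,0,1],[0,1,0],[-1,0,0]]","[[0,0,-1],[0,-1,0],[-1,0,0]]")
open("h.py","w").write(s)
from h import *
import pickle
st((45,244,112))
f=pickle.load(open("f0.pkl","rb"))["wrist"]
R=Ro.from_euler("xyz",[-101.35758775,89.93525807,-114.86899589],degrees=True).as_matrix();p=np.array([128.41,534.58,230.84])
c=-np.array(f["R"]).T@np.array(f["t"]).ravel()
print("cam in tool",R.T@(c-p),"axis",R.T@np.array(f["R"])[2])
E
```

```text
t 4.2 bay tcp [ 72.6 239.2 168.7] F [ 0.7  0.8 -0. ] w 40.0 j [15. 29. 73. -0. 78. 84.]
shift(tool) [ 56.7 -12.2  25.2] turn [ 0.276  0.    -0.003]
cam in tool [-143.38301503    0.51956433  -77.87696654] axis [ 9.52894844e-01 -5.40852099e-04  3.03300386e-01]
```

```bash
python3 - <<'E'
import numpy as np
def tr(x,z,th): # crate -> bay
    r=np.radians(th);X,Z=x+57,z-8
    return np.array([8+X*np.cos(r)-Z*np.sin(r),8+X*np.sin(r)+Z*np.cos(r)])
h=100
for th in(54,57):
  for ph in(15,20,25,30,35):
    p=np.radians(ph);u=np.array([np.sin(p),np.cos(p)]);fr=np.array([np.cos(p),-np.sin(p)])
    tcp=tr(-43,h+8,th)+11*fr
    cam=tcp+143*u+78*fr;ax=-.953*u-.303*fr
    n=np.radians(th-50);n=np.array([np.cos(n),np.sin(n)])
    out=[]
    for s in(0.04,.28,.5,.72,.96):
        q=tr(22+50*s,12+42*s,th);v=q-cam;dep=v@ax;lat=ax[0]*v[1]-ax[1]*v[0]
        out.append((round(dep),round(336*lat/dep),round(np.degrees(np.arcsin(-v@n/np.hypot(*v))))))
    rim=tr(72,54,th)-tcp;bob=tr(27,48,th)-tcp
    print(th,ph,"tcp",tcp.round(),"cam",cam.round(),out,"rim along/lat",(rim@u).round(),(rim@fr).round(),"bob",(bob@u).round(),(bob@fr).round())
E
```

```text
54 15 tcp [-54.  75.] cam [ 58. 193.] [(102, 187, 8), (89, 178, 9), (78, 167, 10), (66, 153, 12), (54, 130, 16)] rim along/lat 88.0 81.0 bob 44.0 70.0
54 20 tcp [-54.  74.] cam [ 68. 182.] [(94, 183, 13), (82, 166, 15), (71, 146, 18), (60, 119, 22), (49, 75, 29)] rim along/lat 96.0 73.0 bob 51.0 66.0
54 25 tcp [-55.  73.] cam [ 76. 170.] [(86, 174, 19), (75, 148, 23), (65, 117, 28), (55, 74, 34), (45, 6, 46)] rim along/lat 103.0 64.0 bob 57.0 61.0
54 30 tcp [-55.  73.] cam [ 84. 157.] [(79, 160, 26), (69, 122, 32), (60, 77, 39), (51, 17, 49), (41, -79, 65)] rim along/lat 109.0 55.0 bob 63.0 56.0
54 35 tcp [-56.  72.] cam [ 90. 144.] [(72, 139, 34), (63, 88, 42), (56, 28, 52), (48, -52, 65), (39, -176, 84)] rim along/lat 114.0 45.0 bob 69.0 50.0
57 15 tcp [-58.  71.] cam [ 55. 189.] [(97, 185, 11), (85, 171, 13), (74, 155, 15), (63, 134, 18), (51, 99, 23)] rim along/lat 93.0 76.0 bob 48.0 68.0
57 20 tcp [-58.  70.] cam [ 64. 178.] [(89, 178, 17), (78, 156, 20), (67, 129, 24), (57, 93, 29), (46, 36, 39)] rim along/lat 100.0 67.0 bob 55.0 63.0
57 25 tcp [-58.  70.] cam [ 73. 166.] [(81, 166, 23), (71, 134, 28), (62, 94, 34), (53, 41, 43), (43, -44, 57)] rim along/lat 106.0 58.0 bob 61.0 58.0
57 30 tcp [-59.  69.] cam [ 80. 154.] [(75, 148, 31), (66, 103, 38), (57, 49, 46), (49, -23, 59), (40, -136, 77)] rim along/lat 112.0 49.0 bob 67.0 53.0
57 35 tcp [-59.  68.] cam [ 87. 140.] [(68, 122, 40), (61, 63, 49), (53, -7, 61), (46, -99, 76), (38, -238, 85)] rim along/lat 117.0 39.0 bob 72.0 47.0
```

>>> servo_tool([
  [[0,0,0],[0.14,0,0]],
  [[0,0,0],[0.136,0,0]],
  [[0,0,0],[0,-0.13,0]],
  [[0,0,0],[0,-0.13,0]],
  [[0,0,0],[0,-0.13,0]],
  [[0,0,0],[0,0,0]],
])

```text
time_s: 4.8
ee_pos: [534.8, 260.1, 173.2]
tcp_rot: [0.4, 67.0, -175.7]
wrist_force: [-0.2, 0.1, -0.9]
grip_width: 40.2
```

```bash
python3 -c "
from h import *
st((45,244,108),22)"
```

```text
t 4.8 bay tcp [ 71.6 239.6 173.2] F [-0.2  0.1 -0.9] w 40.2 j [ 13.  39.  56.   4. 107.  99.]
shift(tool) [70.4 -4.1 -0.9] turn [-0.015  0.017  0.004]
```

>>> servo_tool([
  [[0.018,-0.001,0],[0,0,0]],
  [[0.018,-0.001,0],[0,0,0]],
  [[0.018,-0.001,0],[0,0,0]],
  [[0.016,-0.001,0],[-0.015,0.017,0]],
  [[0,0,0],[0,0,0]],
])

```text
time_s: 5.3
ee_pos: [507.3, 262.7, 108.9]
tcp_rot: [-0.6, 69.2, -175.7]
wrist_force: [0.9, -0.4, -0.2]
grip_width: 40.0
```

```bash
python3 -c "
from h import *
st((33,244,108),22)"
```

```text
t 5.3 bay tcp [ 44.4 244.5 108.9] F [ 0.9 -0.4 -0.2] w 40.0 j [14. 39. 67.  3. 94. 99.]
shift(tool) [ 4.9  0.5 10.3] turn [ 0.002 -0.021  0.004]
```

>>> servo_tool([
  [[0.0015,0,0.004],[0,-0.01,0]],
  [[0.0015,0,0.004],[0,-0.01,0]],
  [[0.0015,0,0.004],[0,0,0]],
  [[0.001,0,0.003],[0,0,0]],
])

```text
time_s: 5.7
ee_pos: [492.0, 261.6, 112.6]
tcp_rot: [-0.7, 68.5, -175.8]
wrist_force: [1.7, -0.1, -1.2]
grip_width: 40.1
```

```bash
python3 -c "
from h import *
st((15,244,108),22)"
```

```text
t 5.7 bay tcp [ 29.1 244.7 112.6] F [ 1.7 -0.1 -1.2] w 40.1 j [14. 38. 69.  4. 94. 99.]
shift(tool) [ 9.4  0.7 11.4] turn [ 0.001 -0.008  0.004]
```

>>> servo_tool([
  [[0.003,0,0.0044],[0,-0.004,0]],
  [[0.003,0,0.0044],[0,-0.004,0]],
  [[0.003,0,0.0044],[0,0,0]],
  [[0.003,0,0.0054],[0,0,0]],
  [[0.003,0,0.0054],[0,0,0]],
  [[0.003,0,0.0054],[0,0,0]],
])

```text
time_s: 6.3
ee_pos: [457.5, 258.6, 108.0]
tcp_rot: [-0.8, 68.4, -176.0]
wrist_force: [2.3, 0.2, -0.9]
grip_width: 40.0
```

```bash
python3 -c "
from h import *
st((-38.6,244,93.3),22)"
```

```text
t 6.3 bay tcp [ -5.5 244.7 108. ] F [ 2.3  0.2 -0.9] w 40.0 j [15. 35. 76.  4. 90. 99.]
shift(tool) [25.8  0.8 25.3] turn [ 0.001 -0.006  0.005]
```

>>> servo_tool([
  [[0.003,0,0.0034],[0,0,0]],
  [[0.003,0,0.0034],[0,0,0]],
  [[0.003,0,0.0034],[0,0,0]],
  [[0.003,0,0.0033],[0,0,0]],
  [[0.0034,0,0.003],[0,-0.003,0]],
  [[0.0035,0,0.003],[0,-0.003,0]],
  [[0.0035,0,0.003],[0,0,0]],
  [[0.0035,0,0.003],[0,0,0]],
])

```text
time_s: 7.1
ee_pos: [420.1, 255.6, 92.1]
tcp_rot: [-0.7, 67.8, -175.9]
wrist_force: [1.8, 1.3, -0.8]
grip_width: 39.9
```

```bash
python3 -c "
from h import *
st((-59.8,244,75.6),22)
f=grab_frame('side');g=f['image'][270:,140:290];w=grab_frame('wrist')['image']
cv2.imwrite('pics/s2.png',np.hstack([cv2.resize(g,(500,384)),cv2.resize(w,(300,384))]))"
```

```text
t 7.1 bay tcp [-43.1 244.8  92.1] F [ 1.8  1.3 -0.8] w 39.9 j [15. 34. 82.  4. 86. 99.]
shift(tool) [21.6  0.9  9.3] turn [0.001 0.003 0.005]
```

View pics/s2.png

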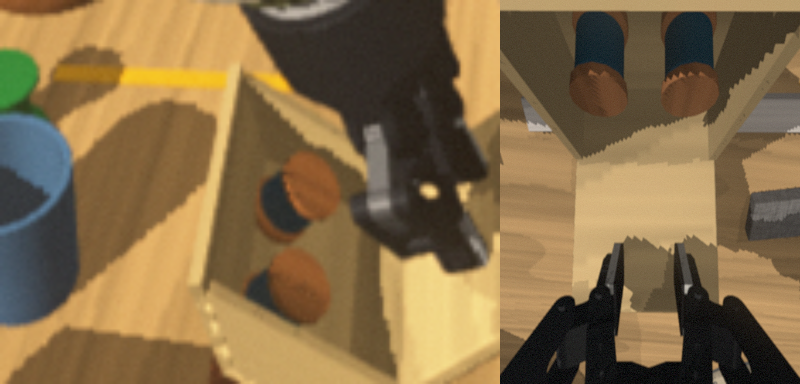

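The tip is under control at about 42°, with both fingers on the board face and the bow rim just at the top of the wrist view. I'll carry on to about 56°.

>>> servo_tool([
  [[0.003,0,0.002],[0,0,0]],
  [[0.003,0,0.002],[0,0,0]],
  [[0.003,0,0.0015],[0,0,0]],
  [[0.003,0,0.0015],[0,0,0]],
  [[0.003,0,0.001],[0,0,0]],
  [[0.003,0,0.001],[0,0,0]],
  [[0.003,0,0.001],[0,0,0]],
  [[0.002,0,0.001],[0,0,0]],
  [[0,0,0],[0,0,0]],
])

```text
time_s: 8.1
ee_pos: [398.7, 253.8, 73.1]
tcp_rot: [-0.7, 67.7, -175.8]
wrist_force: [1.5, 0.1, 0.8]
grip_width: 39.7
```

```bash
python3 -c "
from h import *
st((-62.2,244,72.8),22)
g=grab_frame('side')['image'][270:,140:290];w=grab_frame('wrist')['image']
cv2.imwrite('pics/s3.png',np.hstack([cv2.resize(g,(288,384)),w]))
h=cv2.cvtColor(w,cv2.COLOR_BGR2HSV);m=cv2.inRange(h,(0,170,90),(6,255,255))|cv2.inRange(h,(172,170,90),(180,255,255));print(m.sum()//255)"
```

```text
t 8.1 bay tcp [-64.5 244.8  73.1] F [1.5 0.1 0.8] w 39.7 j [16. 34. 87.  4. 82. 99.]
shift(tool) [-0.6  0.8 -2.3] turn [0.001 0.006 0.004]
0
```

View pics/s3.png

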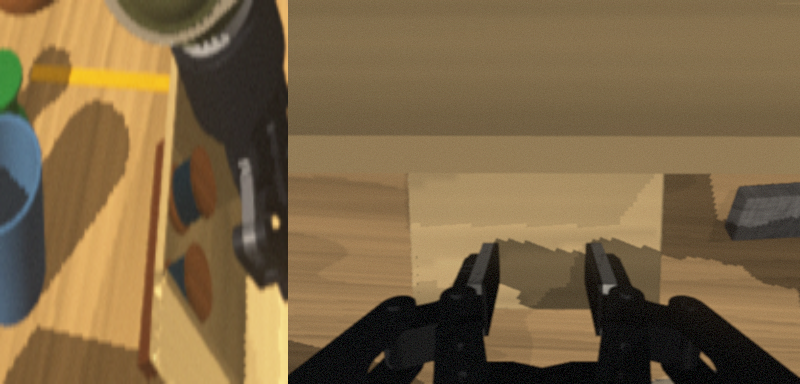

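The underside now fills rows 0–135 of the wrist view, with the rim at row 135, and shows plain wood with no red pixels. The left crate is therefore the plain one. I estimate the tilt at 58° and now let it down slowly.

>>> servo_tool([
  [[-0.002,0,-0.001],[0,0,0]],
  [[-0.003,0,-0.0018],[0,0,0]],
  [[-0.003,0,-0.0018],[0,0,0]],
  [[-0.003,0,-0.0018],[0,0,0]],
  [[-0.003,0,-0.0018],[0,0,0]],
  [[-0.003,0,-0.002],[0,0,0]],
  [[-0.003,0,-0.002],[0,0,0]],
  [[-0.003,0,-0.002],[0,0,0]],
  [[-0.003,0,-0.002],[0,0,0]],
])

```text
time_s: 9.1
ee_pos: [426.6, 256.1, 93.2]
tcp_rot: [-0.7, 67.8, -175.9]
wrist_force: [1.8, 0.2, 1.1]
grip_width: 39.8
```

```bash
python3 -c "
from h import *
st((-22.2,244,101.8),22)"
```

```text
t 9.1 bay tcp [-36.6 244.8  93.2] F [1.8 0.2 1.1] w 39.8 j [15. 34. 81.  4. 87. 99.]
shift(tool) [-13.4   0.7 -10. ] turn [0.001 0.004 0.005]
```

>>> servo_tool([
  [[-0.0033,0,-0.0025],[0,0,0]],
  [[-0.0033,0,-0.0025],[0,0,0]],
  [[-0.0033,0,-0.0025],[0,0,0]],
  [[-0.0033,0,-0.0025],[0,0,0]],
  [[-0.0024,0,-0.0028],[0,0,0]],
  [[-0.0024,0,-0.0028],[0,0,0]],
  [[-0.0024,0,-0.0028],[0,0,0]],
  [[-0.0024,0,-0.0028],[0,0,0]],
  [[-0.0024,0,-0.0028],[0,0,0]],
])

```text
time_s: 10.0
ee_pos: [461.9, 259.0, 108.3]
tcp_rot: [-0.8, 67.9, -175.9]
wrist_force: [2.4, -0.2, -1.1]
grip_width: 39.9
```

```bash
python3 -c "
from h import *
st((29,244,112),22)"
```

```text
t 10.0 bay tcp [ -1.1 244.6 108.3] F [ 2.4 -0.2 -1.1] w 39.9 j [15. 36. 75.  4. 91. 99.]
shift(tool) [-14.7   0.6 -26.5] turn [0.001 0.002 0.005]
```

Next, slower to the landing (the last few degrees at about 3 mm per row).

>>> servo_tool([
  [[-0.0017,0,-0.003],[0,0,0]],
  [[-0.0017,0,-0.003],[0,0,0]],
  [[-0.0017,0,-0.003],[0,0,0]],
  [[-0.0017,0,-0.003],[0,0,0]],
  [[-0.0017,0,-0.003],[0,0,0]],
  [[-0.0017,0,-0.0028],[0,0,0]],
  [[-0.0015,0,-0.0026],[0,0,0]],
  [[-0.0012,0,-0.0024],[0,0,0]],
  [[-0.001,0,-0.0024],[0,0,0]],
  [[-0.001,0,-0.0024],[0,0,0]],
])

```text
time_s: 11.0
ee_pos: [495.8, 261.7, 111.5]
tcp_rot: [-0.7, 67.9, -175.9]
wrist_force: [2.3, 0.6, -1.6]
grip_width: 40.1
```

>>> servo_tool([
  [[-0.001,0,-0.0024],[0,0,0]],
  [[-0.001,0,-0.0024],[0,0,0]],
  [[-0.001,0,-0.0024],[0,0,0]],
  [[-0.0015,0,-0.004],[0,0,0]],
  [[-0.03,0,0],[0,0,0]],
  [[-0.04,0,0],[0,0,0]],
  [[-0.04,0,0],[0,0,0]],
])

```text
time_s: 11.7
ee_pos: [547.8, 265.5, 212.0]
tcp_rot: [-0.4, 66.9, -175.5]
wrist_force: [1.3, -0.4, 0.2]
grip_width: 40.0
```

```bash
python3 -c "
from h import *
st((80,-242,190),22)
f=grab_frame('top');cv2.imwrite('pics/t4.png',np.hstack([cv2.resize(f['image'][130:230,80:230],(450,300),interpolation=2),cv2.resize(f['image'][130:230,260:370],(330,300),interpolation=2)]))"
```

```text
t 11.7 bay tcp [ 85.1 243.9 212. ] F [ 1.3 -0.4  0.2] w 40.0 j [ 13.  39.  49.   4. 114.  99.]
shift(tool) [ 21.1 486.   -3.6] turn [0.001 0.019 0.002]
```

View pics/t4.png

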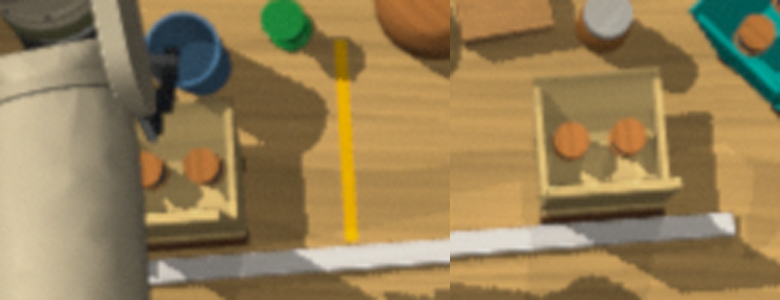

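The left crate is back down at the fence in its place. Now across to the right crate at safe height.

>>> servo_tool([
  [[0,0.04,0],[0,0,0]],
  [[0,0.04,0],[0,0,0]],
  [[0,0.04,0],[0,0,0]],
  [[0,0.04,0],[0,0,0]],
  [[0,0.04,0],[0,0,0]],
  [[0,0.04,0],[0,0,0]],
  [[0,0.04,0],[0,0,0]],
  [[0,0.04,0],[0,0,0]],
  [[0,0.04,0],[0,0,0]],
  [[0,0.04,0],[0,0,0]],
])

```text
time_s: 12.75
ee_pos: [586.4, -142.4, 217.5]
tcp_rot: [-1.1, 67.6, -175.7]
wrist_force: [0.5, -0.2, 0.0]
grip_width: 39.9
```

```bash
python3 -c "
from h import *
st((80,-242,190),22)"
```

```text
t 12.75 bay tcp [  89.  -165.8  217.5] F [ 0.5 -0.2  0. ] w 39.9 j [-21.  39.  50. -10. 111.  62.]
shift(tool) [28.6 76.3 -1.3] turn [0.011 0.007 0.003]
```

>>> servo_tool([
  [[0.01,0.038,0],[0.006,0.004,0]],
  [[0.01,0.038,0],[0.005,0.003,0]],
  [[0.03,0,0],[0,0,0]],
  [[0.03,0,0],[0,0,0]],
  [[0.02,0,0],[0,0,0]],
  [[0.01,0,0],[0,0,0]],
  [[0,0,0],[0,0,0]],
])

```text
time_s: 13.45
ee_pos: [549.4, -230.7, 110.2]
tcp_rot: [-0.6, 67.9, -176.3]
wrist_force: [0.9, -0.3, 0.3]
grip_width: 40.1
```

```bash
python3 -c "
from h import *
st((29.1,-242,112),22)"
```

```text
t 13.45 bay tcp [  44.7 -250.7  110.2] F [ 0.9 -0.3  0.3] w 40.1 j [-29.  42.  62. -12.  95.  58.]
shift(tool) [ 4.2 -8.5 15.2] turn [-0.008  0.001  0.007]
```

>>> servo_tool([
  [[0,-0.004,0],[-0.008,0,0.007]],
  [[0,-0.004,0],[0,0,0]],
  [[0.001,0,0.004],[0,0,0]],
  [[0.001,0,0.004],[0,0,0]],
  [[0.001,0,0.004],[0,0,0]],
  [[0.001,0,0.003],[0,0,0]],
])

```text
time_s: 14.05
ee_pos: [534.8, -223.1, 115.8]
tcp_rot: [0.6, 68.3, -174.4]
wrist_force: [-0.4, -0.2, 0.0]
grip_width: 40.3
```

```bash
python3 -c "
from h import *
st((-4.6,-242,107.4),22)"
```

```text
t 14.05 bay tcp [  30.7 -241.9  115.8] F [-0.4 -0.2  0. ] w 40.3 j [-29.  40.  65. -12.  93.  57.]
shift(tool) [20.9  0.  29.7] turn [ 0.001 -0.005 -0.005]
```

>>> servo_tool([
  [[0.0026,0,0.0036],[0,0,0]],
  [[0.0026,0,0.0036],[0,0,0]],
  [[0.0026,0,0.0036],[0,0,0]],
  [[0.0026,0,0.0037],[0,0,0]],
  [[0.0026,0,0.0037],[0,0,0]],
  [[0.0026,0,0.0037],[0,0,0]],
  [[0.0026,0,0.0037],[0,0,0]],
  [[0.0026,0,0.0037],[0,0,0]],
])

```text
time_s: 14.85
ee_pos: [498.5, -226.9, 108.2]
tcp_rot: [0.9, 68.6, -174.1]
wrist_force: [2.6, 0.7, 3.7]
grip_width: 40.1
```

```bash
python3 -c "
from h import *
st((-38.6,-242,93.3),22)"
```

```text
t 14.85 bay tcp [  -5.7 -242.6  108.2] F [2.6 0.7 3.7] w 40.1 j [-31.  37.  72. -13.  88.  56.]
shift(tool) [25.8 -0.8 25.2] turn [ 0.    -0.01  -0.007]
```

Tracking is the same as on the left, so I repeat those moves up to about 57°.

>>> servo_tool([
  [[0.003,0,0.0034],[0,-0.004,0]],
  [[0.003,0,0.0034],[0,-0.004,0]],
  [[0.003,0,0.0034],[0,0,0]],
  [[0.003,0,0.0033],[0,0,0]],
  [[0.0034,0,0.003],[0,0,0]],
  [[0.0035,0,0.003],[0,0,0]],
  [[0.0035,0,0.003],[0,0,0]],
  [[0.0035,0,0.003],[0,0,0]],
])

```text
time_s: 15.65
ee_pos: [461.4, -230.1, 92.1]
tcp_rot: [0.8, 68.0, -174.3]
wrist_force: [1.1, 0.1, 0.3]
grip_width: 40.1
```

```bash
python3 -c "
from h import *
st((-62.2,-242,72.8),22)"
```

```text
t 15.65 bay tcp [ -42.9 -242.7   92.1] F [1.1 0.1 0.3] w 40.1 j [-33.  35.  79. -14.  84.  56.]
shift(tool) [25.1 -0.8 10.6] turn [ 0.     0.001 -0.006]
```

>>> servo_tool([
  [[0.003,0,0.002],[0,0,0]],
  [[0.003,0,0.002],[0,0,0]],
  [[0.003,0,0.0015],[0,0,0]],
  [[0.003,0,0.0015],[0,0,0]],
  [[0.003,0,0.001],[0,0,0]],
  [[0.003,0,0.001],[0,0,0]],
  [[0.003,0,0.001],[0,0,0]],
  [[0.002,0,0.0005],[0,0,0]],
  [[0,0,0],[0,0,0]],
])

```text
time_s: 16.55
ee_pos: [440.2, -231.9, 72.4]
tcp_rot: [0.6, 67.8, -174.4]
wrist_force: [0.8, 0.1, 1.2]
grip_width: 39.9
```

```bash
python3 -c "
from h import *
st((-62.2,-242,72.8),22)
g=grab_frame('side')['image'][110:260,180:292];w=grab_frame('wrist')['image']
cv2.imwrite('pics/s5.png',np.hstack([cv2.resize(g,(287,384)),w]))
h=cv2.cvtColor(w,cv2.COLOR_BGR2HSV);m=cv2.inRange(h,(0,170,90),(6,255,255))|cv2.inRange(h,(172,170,90),(180,255,255));print(m.sum()//255)"
```

```text
t 16.55 bay tcp [ -64.2 -242.6   72.4] F [0.8 0.1 1.2] w 39.9 j [-34.  35.  83. -14.  79.  56.]
shift(tool) [-1.1 -0.6 -1.7] turn [ 0.001  0.004 -0.005]
19692
```

View pics/s5.png

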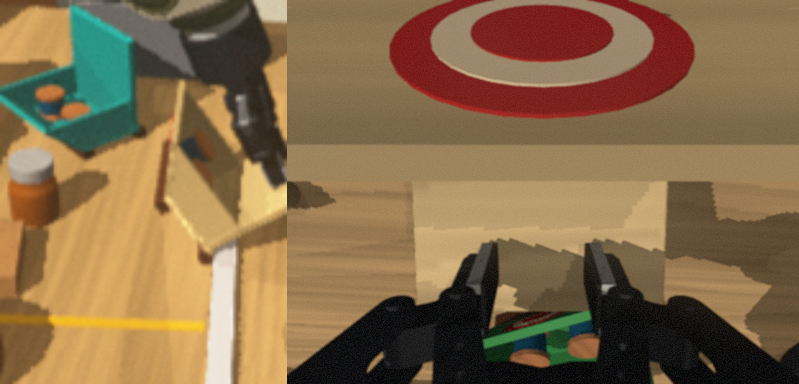

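The right crate shows the red ring and dot at wrist pixels (542−287, 50), so it is the stamped one. I let it down the same way.

>>> servo_tool([
  [[-0.002,0,-0.001],[0,0,0]],
  [[-0.003,0,-0.0018],[0,0,0]],
  [[-0.003,0,-0.0018],[0,0,0]],
  [[-0.003,0,-0.0018],[0,0,0]],
  [[-0.003,0,-0.0018],[0,0,0]],
  [[-0.003,0,-0.002],[0,0,0]],
  [[-0.003,0,-0.002],[0,0,0]],
  [[-0.003,0,-0.002],[0,0,0]],
  [[-0.003,0,-0.002],[0,0,0]],
])

```text
time_s: 17.55
ee_pos: [468.2, -229.5, 92.5]
tcp_rot: [0.8, 67.9, -174.3]
wrist_force: [1.7, 0.5, 0.2]
grip_width: 39.9
```

>>> servo_tool([
  [[-0.0033,0,-0.0025],[0,0,0]],
  [[-0.0033,0,-0.0025],[0,0,0]],
  [[-0.0033,0,-0.0025],[0,0,0]],
  [[-0.0033,0,-0.0025],[0,0,0]],
  [[-0.0024,0,-0.0028],[0,0,0]],
  [[-0.0024,0,-0.0028],[0,0,0]],
  [[-0.0024,0,-0.0028],[0,0,0]],
  [[-0.0024,0,-0.0028],[0,0,0]],
  [[-0.0024,0,-0.0028],[0,0,0]],
])

```text
time_s: 18.45
ee_pos: [503.4, -226.3, 107.6]
tcp_rot: [0.8, 68.0, -174.2]
wrist_force: [2.2, -0.6, -0.6]
grip_width: 40.1
```

```bash
python3 -c "
from h import *
st((29,-242,112),22)"
```

```text
t 18.45 bay tcp [  -0.8 -242.4  107.6] F [ 2.2 -0.6 -0.6] w 40.1 j [-31.  37.  71. -13.  89.  57.]
shift(tool) [-15.2  -0.3 -26. ] turn [ 0.001 -0.001 -0.006]
```

>>> servo_tool([
  [[-0.0017,0,-0.003],[0,0,0]],
  [[-0.0017,0,-0.003],[0,0,0]],
  [[-0.0017,0,-0.003],[0,0,0]],
  [[-0.0017,0,-0.003],[0,0,0]],
  [[-0.0017,0,-0.003],[0,0,0]],
  [[-0.0017,0,-0.0028],[0,0,0]],
  [[-0.0015,0,-0.0026],[0,0,0]],
  [[-0.0012,0,-0.0024],[0,0,0]],
  [[-0.001,0,-0.0024],[0,0,0]],
  [[-0.001,0,-0.0024],[0,0,0]],
])

```text
time_s: 19.45
ee_pos: [537.3, -223.2, 110.8]
tcp_rot: [0.7, 68.0, -174.3]
wrist_force: [2.2, 0.2, -2.3]
grip_width: 39.9
```

>>> servo_tool([
  [[-0.001,0,-0.0024],[0,0,0]],
  [[-0.001,0,-0.0024],[0,0,0]],
  [[-0.001,0,-0.0024],[0,0,0]],
  [[-0.0015,0,-0.004],[0,0,0]],
  [[-0.03,0,0],[0,0,0]],
  [[-0.03,0,0],[0,0.13,0]],
  [[-0.02,0,0],[0,0.13,0]],
  [[0,0,0],[0,0.13,0]],
  [[0,0,0],[0,0,0]],
])

```text
time_s: 20.35
ee_pos: [578.7, -218.8, 187.9]
tcp_rot: [166.9, 89.3, -8.0]
wrist_force: [-0.5, 0.6, 0.3]
grip_width: 40.1
```

```bash
python3 -c "
from h import *
st((60,-360,190),0)"
```

```text
t 20.35 bay tcp [  74.9 -241.3  187.9] F [-0.5  0.6  0.3] w 40.1 j [-32.  30.  67.   0.  82.  53.]
shift(tool) [ -2.  118.7  15.3] turn [ 0.003 -0.012 -0.003]
```

Both crates are down. Now to the right of the stamped crate, turning the jaws to lie along the fence normal so both fingertips push its side wall. I keep the gripper body forward of the tall board.

>>> servo_tool([
  [[0,0.035,0],[0,-0.01,0]],
  [[0,0.035,0],[0,0,0]],
  [[0,0.03,0],[0,0,0]],
  [[0,0,0],[-0.15,0,0]],
  [[0,0,0],[-0.15,0,0]],
  [[0,0,0],[-0.15,0,0]],
  [[0,0,0],[-0.15,0,0]],
  [[0,0,0],[-0.15,0,0]],
  [[0,0,0],[-0.15,0,0]],
  [[0,0,0],[-0.15,0,0]],
], hand=0.055)

```text
time_s: 21.35
ee_pos: [588.0, -321.9, 183.4]
tcp_rot: [-71.5, 87.9, 174.2]
wrist_force: [-0.3, 0.6, 0.1]
grip_width: 54.8
```

>>> servo_tool([
  [[0,0,0],[-0.15,0,0]],
  [[0,0,0],[-0.15,0,0]],
  [[0,0,0],[-0.15,0,0]],
  [[0,0,0],[-0.07,0,0]],
  [[0,0,0],[0,0,0]],
])

```text
time_s: 21.85
ee_pos: [588.8, -321.2, 179.9]
tcp_rot: [-103.5, 86.7, 172.3]
wrist_force: [0.3, -0.9, -0.0]
grip_width: 55.2
```

```bash
sed -i 's/\[\[0,0,-1\],\[0,-1,0\],\[-1,0,0\]\]/[[0,1,0],[0,0,-1],[-1,0,0]]/' h.py; python3 -c "
from h import *
st((72,-335,28),0)"
```

```text
t 21.85 bay tcp [  76.3 -344.2  179.9] F [ 0.3 -0.9 -0. ] w 55.2 j [-38.  38.  55.  -2.  90. -44.]
shift(tool) [152.    4.4  -7.2] turn [ 0.018 -0.013  0.056]
```

>>> servo_tool([
  [[0,0,0],[0.018,-0.013,0.056]],
  [[0,-0.004,-0.005],[0,0,0]],
  [[0.03,0,-0.004],[0,0,0]],
  [[0.03,0,0],[0,0,0]],
  [[0.03,0,0],[0,0,0]],
  [[0.03,0,0],[0,0,0]],
  [[0.02,0,0],[0,0,0]],
  [[0,0,0],[0,0,0]],
])

```text
time_s: 22.65
ee_pos: [582.5, -310.1, 34.1]
tcp_rot: [-100.5, 88.9, 173.9]
wrist_force: [-0.4, 0.5, -0.0]
grip_width: 54.8
```

```bash
python3 -c "
from h import *
st((72,-318,28),0)
w=grab_frame('wrist')['image'];g=grab_frame('side')['image'][100:292,150:406]
cv2.imwrite('pics/s6.png',np.hstack([cv2.resize(g,(400,300)),cv2.resize(w,(400,300))]))"
```

```text
t 22.65 bay tcp [  70.9 -332.6   34.1] F [-0.4  0.5 -0. ] w 54.8 j [-38.  43.  69.  -1.  69. -42.]
shift(tool) [  6.1   1.1 -14.6] turn [-0.009 -0.004  0.019]
```

View pics/s6.png

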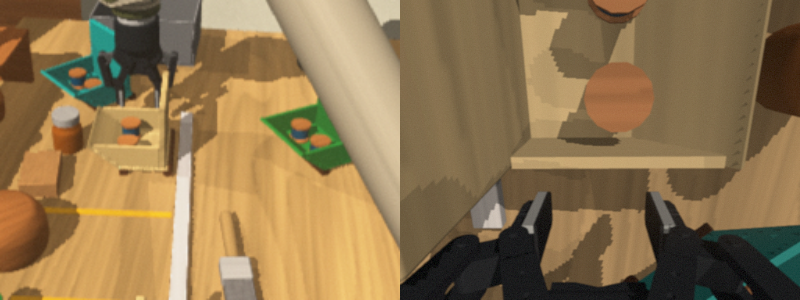

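Both fingertips stand in front of the right crate's side wall (wrist crop: wall edge at row 160, fingers at (540,215) and (655,215)), clear of the turquoise crate. I start pushing gently.

>>> servo_tool([
  [[0.001,0,-0.006],[-0.009,0,0.01]],
  [[0.001,0,-0.006],[0,0,0.009]],
  [[0,0,-0.005],[0,0,0]],
  [[0,0,-0.005],[0,0,0]],
  [[0,0,-0.006],[0,0,0]],
  [[0,0,-0.008],[0,0,0]],
  [[0,0,-0.01],[0,0,0]],
  [[0,0,-0.01],[0,0,0]],
  [[0,0,-0.01],[0,0,0]],
  [[0,0,-0.01],[0,0,0]],
])

```text
time_s: 23.75
ee_pos: [578.6, -232.0, 40.2]
tcp_rot: [53.5, 89.2, -31.6]
wrist_force: [0.5, -4.0, -1.8]
grip_width: 55.0
```

```bash
python3 -c "
from h import *
st((72,-71,30),0)"
```

```text
t 23.75 bay tcp [  73.7 -254.5   40.2] F [ 0.5 -4.  -1.8] w 55.0 j [-33.  39.  77.   0.  63. -38.]
shift(tool) [   8.5   -1.7 -183.5] turn [ 0.001  0.009 -0.012]
```

>>> servo_tool([
  [[0.001,0,-0.01],[0,0.004,-0.006]],
  [[0.001,0,-0.01],[0,0.004,-0.006]],
  [[0.001,0,-0.01],[0,0,0]],
  [[0.001,0,-0.01],[0,0,0]],
  [[0.001,0,-0.01],[0,0,0]],
  [[0.001,0,-0.01],[0,0,0]],
  [[0.001,0,-0.01],[0,0,0]],
  [[0.001,0,-0.01],[0,0,0]],
  [[0,0,-0.01],[0,0,0]],
  [[0,0,-0.01],[0,0,0]],
])

```text
time_s: 24.75
ee_pos: [574.0, -129.2, 37.0]
tcp_rot: [38.7, 89.0, -46.4]
wrist_force: [0.4, -3.1, 0.9]
grip_width: 55.5
```

```bash
python3 -c "
from h import *
st((72,-71,30),0)
f=grab_frame('top');cv2.imwrite('pics/t7.png',cv2.resize(f['image'][120:240,100:360],(780,360),interpolation=2))"
```

```text
t 24.75 bay tcp [  77.8 -151.6   37. ] F [ 0.4 -3.1  0.9] w 55.5 j [-24.  37.  83.  -0.  59. -29.]
shift(tool) [  5.8  -5.9 -80.7] turn [ 0.     0.014 -0.011]
```

View pics/t7.png

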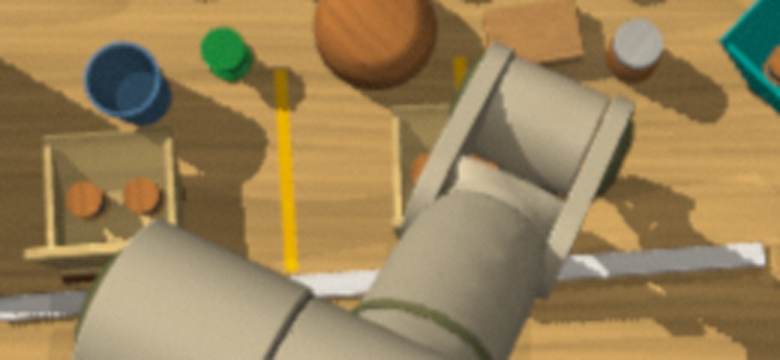

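The crate slides square along the fence. The fingers drifted 5 mm outward, so I steer slightly back towards the fence.

>>> servo_tool([
  [[0.001,-0.001,-0.01],[0,0.007,-0.006]],
  [[0.001,-0.001,-0.01],[0,0.007,-0.005]],
  [[0.001,-0.001,-0.01],[0,0,0]],
  [[0.001,-0.001,-0.01],[0,0,0]],
  [[0,-0.001,-0.009],[0,0,0]],
  [[0,-0.001,-0.008],[0,0,0]],
  [[0,0,-0.006],[0,0,0]],
  [[0,0,-0.004],[0,0,0]],
  [[0,0,-0.002],[0,0,0]],
])

```text
time_s: 25.7
ee_pos: [563.5, -57.1, 34.5]
tcp_rot: [54.1, 89.7, -31.0]
wrist_force: [0.4, -4.3, 1.0]
grip_width: 55.0
```

```bash
python3 -c "
from h import *
st((72,-71,30),0)"
```

```text
t 25.7 bay tcp [ 73.4 -78.9  34.5] F [ 0.4 -4.3  1. ] w 55.0 j [-18.  36.  87.  -0.  57. -23.]
shift(tool) [ 4.5 -1.4 -7.9] turn [ 0.001  0.003 -0.004]
```

>>> servo_tool([
  [[0,0,-0.004],[0,0,0]],
  [[0,0,-0.003],[0,0,0]],
  [[0,0,-0.001],[0,0,0]],
  [[0,0,0],[0,0,0]],
  [[0,0,0.02],[0,0,0]],
  [[0,0,0.03],[0,0,0]],
  [[-0.02,0,0.03],[0,0,0]],
  [[-0.05,0,0.03],[0,0,0]],
  [[-0.05,0,0.03],[0,0,0]],
  [[-0.05,0,0.04],[0,0,0]],
])

```text
time_s: 26.7
ee_pos: [573.6, -209.8, 179.2]
tcp_rot: [-138.2, 88.8, 137.0]
wrist_force: [0.3, 0.9, 0.7]
grip_width: 55.0
```

>>> servo_tool([
  [[0,0,0.05],[0,0,0]],
  [[0,0,0.05],[0,0,0]],
  [[0,0,0.05],[0,0,0]],
  [[0,0,0],[0,0,0]],
])

```text
time_s: 27.1
ee_pos: [588.2, -364.7, 182.6]
tcp_rot: [-158.1, 89.1, 117.2]
wrist_force: [1.1, 0.3, -0.6]
grip_width: 55.3
```

```bash
python3 -c "
from h import *
st()
import pickle
f=grab_frame('top');pickle.dump(f,open('f8.pkl','wb'));cv2.imwrite('pics/t8.png',cv2.resize(f['image'][120:240,90:290],(800,480),interpolation=2))"
```

```text
t 27.1 bay tcp [  72.  -387.5  182.6] F [ 1.1  0.3 -0.6] w 55.3 j [-42.  39.  52.   0.  90. -47.]
```

View pics/t8.png

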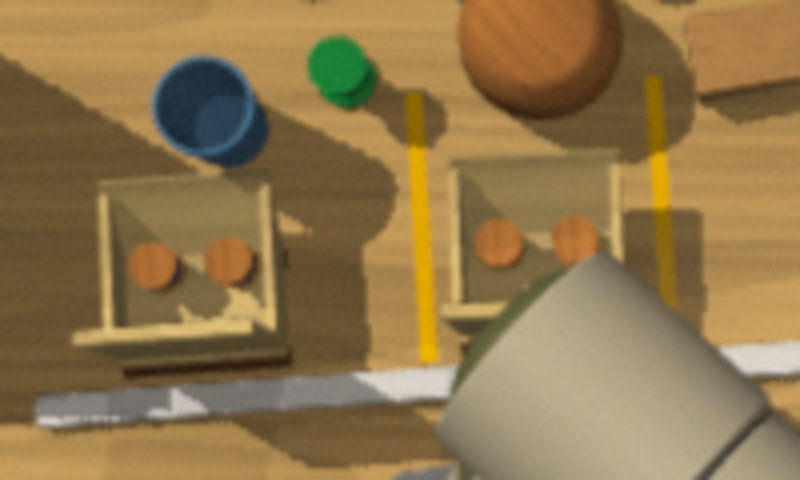

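The stamped crate stands between the lines, with its left board end at about (441,313) and its walls at x≈458 and 620. Final numeric checks follow.

```bash
python3 - <<'E'
from h import *
import pickle
f0=pickle.load(open("f0.pkl","rb"))["top"];f=pickle.load(open("f8.pkl","rb"))
U=lambda x,y:(90+x/4,120+y/4)
print("board left end",bay(ray(f,*U(441,313),130)).round(1))
A=bay(ray(f,*U(458,165),56));B=bay(ray(f,*U(619,155),56));print("front wall tops",A.round(1),B.round(1),"mid y",(A+B)[1]/2, "yaw",np.degrees((A-B)[0]/120))
for n,(x,y,w,h) in {"L crate":(108,160,55,55),"stamped(vs start)":(284,147,50,52),"cup+spool":(125,130,62,30)}.items():
    T=f0["image"][y:y+h,x:x+w];S=f["image"]
    if n[0]!="s":
        x0=max(x-15,0);S=S[y-15:y+h+15,x0:x+w+15]
        r=cv2.minMaxLoc(cv2.matchTemplate(S,T,cv2.TM_CCOEFF_NORMED));print(n,r[1],"shift px",r[3][0]-15,r[3][1]-15)
# bobbin centroids inside crates, z48
for nm,fr in(("start",f0),("now",f)):
    h=cv2.cvtColor(fr["image"],cv2.COLOR_BGR2HSV);m=cv2.inRange(h,(5,140,120),(13,255,255));m[:160]=0;m[210:]=0
    n,l,s,c=cv2.connectedComponentsWithStats(m)
    print(nm,[bay(ray(fr,*c[i],48)).round(0)[:2].tolist()+[int(s[i,4])] for i in range(1,n) if 40<s[i,4]<250])
E
```

```text
board left end [ 23.4  61.7 130. ]
front wall tops [136.8  52.   56. ] [135.7 -62.1  56. ] mid y -5.017065462650532 yaw 0.52920712081243
L crate 0.9317449331283569 shift px 0 -2
cup+spool 0.9986822009086609 shift px 0 0
start []
now []
```

```bash
python3 - <<'E'
from h import *
import pickle
f0=pickle.load(open("f0.pkl","rb"))["top"];f=pickle.load(open("f8.pkl","rb"))
for nm,fr,cols in(("start L",f0,range(124,160,5)),("now L",f,range(124,160,5)),("start R",f0,range(295,330,5)),("now R",f,range(205,212,2))):
    o_=[]
    for u in cols:
        c=fr["image"][195:232,u].astype(int); g=c.sum(1)
        k=[i for i in range(len(c)) if g[i]<190 and c[i,2]>1.25*c[i,0]]
        if k: o_.append((195+min(k),195+max(k),round(bay(ray(fr,u,195+max(k)+.5,8))[0],1)))
    print(nm,o_)
for u in(206,208):print(f["image"][198:216,u].tolist())
E
```

```text
start L [(210, 216, np.float64(1.1)), (209, 216, np.float64(0.1)), (209, 215, np.float64(2.0)), (209, 215, np.float64(0.9)), (208, 215, np.float64(-0.1)), (208, 214, np.float64(1.7)), (208, 214, np.float64(0.7)), (211, 213, np.float64(2.6))]
now L [(207, 214, np.float64(6.9)), (207, 213, np.float64(8.8)), (206, 213, np.float64(7.8)), (207, 213, np.float64(6.7)), (206, 212, np.float64(8.6)), (206, 212, np.float64(7.5)), (206, 212, np.float64(6.5)), (209, 211, np.float64(8.4))]
start R [(198, 203, np.float64(3.2)), (197, 203, np.float64(2.2)), (197, 203, np.float64(1.1)), (196, 203, np.float64(0.1)), (196, 202, np.float64(2.0)), (196, 202, np.float64(0.9)), (195, 202, np.float64(-0.1))]
now R [(201, 201, np.float64(27.8)), (201, 202, np.float64(24.5)), (201, 202, np.float64(24.1))]
[[106, 167, 202], [71, 115, 139], [48, 75, 89], [40, 66, 77], [42, 65, 75], [49, 81, 96], [81, 129, 157], [69, 109, 140], [40, 65, 94], [36, 59, 76], [45, 76, 82], [56, 90, 94], [61, 95, 96], [59, 93, 93], [63, 96, 96], [71, 106, 109], [92, 124, 131], [119, 148, 162]]
[[104, 167, 200], [72, 117, 137], [45, 75, 87], [42, 66, 75], [37, 61, 75], [47, 74, 88], [58, 92, 104], [53, 88, 99], [53, 86, 91], [59, 94, 95], [57, 94, 95], [60, 95, 95], [65, 102, 102], [79, 114, 117], [102, 135, 145], [126, 156, 168], [133, 162, 175], [131, 161, 175]]
```

The plain crate moved about 6.5 mm off the fence when it was let down, which is within 30. I clear the arm to measure the stamped crate's heel.

>>> servo_tool([
  [[-0.01,-0.02,0.045],[0,0,0]],
  [[-0.01,-0.03,0.045],[0,0,0]],
  [[0,-0.03,0.045],[0,0,0]],
  [[0,-0.04,0.03],[0,0,0]],
  [[0,-0.04,0.03],[0,0,0]],
  [[0,-0.04,0.02],[0,0,0]],
])

```text
time_s: 27.75
ee_pos: [415.4, -585.7, 196.8]
tcp_rot: [-170.5, 88.3, 106.0]
wrist_force: [0.1, -0.2, -1.1]
grip_width: 55.1
```

```bash
python3 - <<'E'
from h import *
import pickle
st()
f=grab_frame("top");pickle.dump(f,open("f9.pkl","wb"))
for u in range(200,260,4):
    c=f["image"][195:225,u].astype(int);k=[i for i in range(len(c)) if c[i].sum()<190 and c[i,2]>1.25*c[i,0]]
    if k:print(u,195+min(k),195+max(k),bay(ray(f,u,195+max(k)+.5,8)).round(1)[:2])
cv2.imwrite('pics/t9.png',cv2.resize(f['image'][140:230,180:300],(800,600),interpolation=2))
E
```

```text
t 27.75 bay tcp [-118.8 -593.1  196.8] F [ 0.1 -0.2 -1.1] w 55.1 j [-64.  42.  44.   0.  96. -71.]
208 202 208 [ 6.8 55.1]
212 206 207 [ 8.9 43.3]
216 201 207 [ 8.1 31.7]
220 205 207 [ 7.3 20.2]
224 201 207 [6.4 8.6]
228 201 207 [ 5.6 -2.9]
232 205 207 [  4.7 -14.5]
236 205 206 [  6.8 -26.3]
240 204 206 [  6.  -37.8]
244 204 206 [  5.1 -49.4]
```

View pics/t9.png

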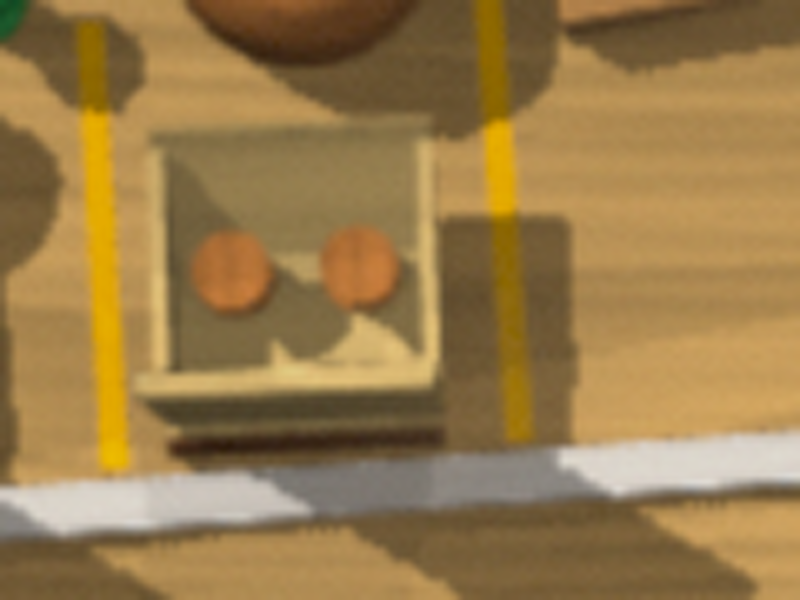

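The dowel's back edge is 5–9 mm from the fence along its whole length and square to it, with the crate centred between the lines. Handing in.

```bash
python3 -c "
from h import *
print(order.close_job())"
```

```text
the job is handed in; nothing more can be done
None
```

I tipped both crates back to about 58° with the fingertips, let them down gently, and pushed the stamped one (the right crate) into the dispatch bay. The job was handed in at about 28 s; it reports no verdict.

- **Finding the stamp:** with the left crate tipped, its underside was plain wood with no red pixels. The right crate showed the red ring and dot.
- **Stamped crate:** it stands upright between the yellow lines. Two estimates put its centre about 1 and 5 mm from the bay's middle, against 27 mm allowed. It is turned about 1°, and its heel is 5–9 mm off the fence (20 mm allowed).
- **Plain crate:** it stands upright but moved about 6.5 mm off the fence when it was let down, against 30 mm allowed.
- **Other things:** the cup and spool did not move (image match shift 0). I did not measure the rest, but nothing looked out of place in the views.
- **Disagreement:** triangulated board height came out at 122–126 mm against the 130 mm given, which I put down to pixel error.

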